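Fetch the splicing block from under the rack's cover

TASK

Slide the aluminium cover plate of the sloping parts rack sideways along its ledge, without lifting it off, until it lies on the bare half of the deck and all three pockets are open, and see which pocket holds the splicing block (the grooved aluminium bar). Lift the block out and set it down gently, groove upwards, on the rubber mat of the clamp bar station, wholly on the mat and square along its length. Let go of it there, leave the spindle and the rule in their pockets, and do not disturb the other things on the table.

Things in the scene. Friction and masses are not known exactly. Their poses are not given: they have to be found in the camera images.
- deck: Sloping top of the fixed teak parts rack: 484 mm long (y), 186 mm up the slope (x), leaning 30 degrees, its low edge facing the middle of the table. Origin on its surface (z = 0) at mid width; x up the slope, y along the low edge away from the robot (left, as seen from the low edge), z square out of it. Ledge 9 mm high along the low edge, inner face at x = -75.5 mm; end rims 9 mm high, inner faces at y = +-230 mm. Below y = +6 mm it is bare.
- well_mid (a point): Middle of the mouth of the sunk well in the deck's far part, on the deck surface (deck x 0, y 111 mm), axes as the deck's. The well is 120 mm up the slope by 210 mm along the deck and 34 mm deep, its walls square to the deck; two ribs on its floor, 9 mm high and 8 mm wide, at deck y = 80 and 142 mm, part it into three pockets side by side.
- lamp_mid (a point): Middle of the fixed strip lamp that spans the deck's whole length above its upper part: 20 mm wide, at deck x = 72 to 92 mm, z = 90 to 110 mm, on end posts at deck y = +-236 mm. It hangs over the pockets and the handle: an upright gripper meets it, one leaned square to the deck passes in front of it. Axes as the deck's.
- pocket1 (a point): Centre of the floor of the far pocket (deck y = 173 mm), axes as the deck's; 120 mm long up the slope, 70 mm wide
- pocket2 (a point): Centre of the floor of the middle pocket (deck y = 111 mm), axes as the deck's; 120 mm long, 54 mm wide between the ribs
- pocket3 (a point): Centre of the floor of the near pocket (deck y = 49 mm), axes as the deck's; 120 mm long, 70 mm wide
- cover: Loose aluminium cover plate, 145 mm up the slope (x) by 228 mm (y) by 5 mm, about 0.42 kg, lying flat on the deck over the well, low edge against the ledge; axes as the deck's, origin at the centre of its underside. It slides along the ledge towards the robot, up to the near end rim (centre then at deck y = -116 mm); the pockets are all open once its centre is below deck y = -95 mm.
- cover_handle (a point): Centre of the grip bar of the black bridge handle over the middle of the cover, axes as the cover's: bar 66 mm long (x), 12 mm wide (y), 14 mm high, on two feet; this point is 28 mm and the bar's top 35 mm above the plate's underside
- block_mid (a point): Centre of the splicing block: aluminium bar 112 mm long (x), 28 mm wide (y), 26 mm high (z, to its grooved top), 0.19 kg; film groove 18 mm wide, 5 mm deep along the top, with a straight and a slanted slit. Starts in one of the pockets under the cover, on the pocket's floor, long axis up the slope, low end on the well's lower wall, its top 8 mm below the deck surface.
- splicing_block: The same splicing block; origin at the centre of its underside
- spindle_mid (a point): Centre of a round steel rewind spindle, 112 mm long (x), 24 mm in diameter at its two end flanges, 15 mm between; lies in another pocket and stays there
- rule_mid (a point): Centre of a flat steel footage rule, 112 x 24 x 6 mm; lies in the third pocket and stays there
- mat_mid (a point): Centre of the top of the black rubber mat, 74 mm (x) by 190 mm (y, its length), 14 mm above the table on the fixed steel base (160 x 240 mm) of the clamp bar station; z up, x towards the clamp bar. The bar lies along y with its middle line at x = +82 mm, gripping a grey film core 75 mm in diameter; bar top 40 mm, wing nuts 54 mm above the mat.
- pencil_holder: Bystander: silver cup 68 mm in diameter, 95 mm high, with three grease pencils up to 170 mm high; origin under its centre
- reel: Bystander: black film reel lying flat, 180 mm in diameter, 29 mm high; origin under its centre
- weight: Bystander: brass weight with a knob, 52 mm in diameter, 52 mm high; origin under its centre
- loupe: Bystander: amber glass loupe, 48 mm in diameter, 41 mm high; origin under its centre
- film_can: Bystander: round aluminium film can, 194 mm in diameter, 33 mm high; origin under its centre
- spare_core: Bystander: loose grey plastic film core, 75 mm in diameter, 35 mm high; origin under its centre
- tape_dispenser: Bystander: black splicing tape dispenser, 140 x 55 mm, 82 mm high; origin under its centre

How it is judged:
On the way, in this order (a step that is already met when the one before it is completed fails the run):
1. the cover plate lies flat on the deck, slid onto the bare half so that all three pockets are open (y of cover in the frame of deck below -0.095 m and z of cover in the frame of deck between -0.004 and 0.005 m and angle between the z axis of cover and the z axis of deck, either way round below 0.06 rad), for 0.2 s.
2. the splicing block is lifted out of its pocket, clear of the deck (z of block_mid in the frame of deck above 0.03 m and y of cover in the frame of deck below -0.095 m), for 0.1 s.
At the end, for the whole second after the job is handed in: The block rests on the mat, groove up (0.08 rad), within 0.2 rad of the mat's long axis, its centre within 24 mm across and 42 mm along of the mat's; the cover lies flat on the bare half, centre at deck y below -95 mm; spindle and rule are still down in their pockets (all of step 1 and x of block_mid in the frame of mat_mid between -0.024 and 0.024 m and y of block_mid in the frame of mat_mid between -0.042 and 0.042 m and z of block_mid in the frame of mat_mid between 0.009 and 0.017 m and angle between block_mid's own z axis and vertical below 0.08 rad and angle between the x axis of block_mid and the y axis of mat_mid, either way round below 0.2 rad and linear speed of splicing_block below 0.01 m/s and z of each of spindle_mid, rule_mid in the frame of deck below -0.012 m); the robot touches nothing.
It fails at once if the cover plate is lifted more than 20 mm off the deck (z of cover in the frame of deck above 0.02 m).
It fails at once if the splicing block is dropped: it falls free, faster than 0.5 m/s (contact force between splicing_block and anything else below 0.02 N and linear speed of splicing_block above 0.5 m/s).
It fails at once if the spindle or the rule is shifted more than 25 mm (distance of any of spindle_mid, rule_mid from where it was at the start of the episode above 0.025 m).
It fails at once if a bystander (pencil holder, reel, weight, loupe, film can, spare core or tape dispenser) is moved more than 25 mm (distance of any of pencil_holder, reel, weight, loupe, film_can, spare_core, tape_dispenser from where it was at the start of the episode above 0.025 m).
It also fails if it takes over 56 s, if anything falls off the work surface, if the arm or the gripper's body presses on something with over 40 N, if the wrist force passes 120 N, or if a joint passes its speed limit or range.

ROBOT

A 7-joint arm with a two-finger parallel gripper is mounted at the origin on the work surface. World frame = base frame: x ahead of the robot, y to its left, z up, the work surface at z = 0. Lengths are in m, angles in rad, forces in N, time in s.
With the tool pointing down it reaches from about 0.4 to 0.85 m from the base axis. Payload 10.4 kg.
Tool frame: the origin (TCP) lies midway between the tips of the shut fingers; the grasp point (between the pads) lies 19 mm behind it; z points along the fingers, y is the line along which they close (so a half turn about z gives the same grasp; the last joint's range is limited). The gripper opens to 87 mm and grips with 3 to 60 N. Pads are 19 mm wide; open, the fingers measure 117 mm over their backs; the gripper's body (75 mm by 190 mm) begins 51 mm behind the grasp point.
Start: joints at [1.224, 0.332, -0.065, 1.46, 0.022, 1.35, -0.088], TCP at [0.199, -0.593, 0.223] pointing down, gripper open.
Joint ranges: [-2.6, 2.6], [-0.5, 2.12], [-1.47, 1.34], [0.16, 2.42], [-1.27, 4.41], [0.06, 2.06], [-2.6, 2.6]. Speed limits (rad/s): [2.22, 2.22, 2.79, 2.79, 3.14, 3.14, 3.14].

INTERFACE

Orientations are given as a unit quaternion [x, y, z, w].
In Python, from bench import sensors, eyes, order gives the robot as it stands.
- The arm moves only by the tool arm_command, never from a script. Its argument "steps" is a list of rows, each an object with "rot": the turn, a rotation vector about the world's x, y, z in degrees, a list of three; "slide": the shift along the world's x, y, z in m, a list of three; "grip": the opening, from 0 (shut) to 1 (fully open). A call has exactly 8 rows; each row shifts and turns the commanded pose from where the row before left it; what a row does not reach is not made up. A row lasts 1/8 s, in which the tool goes at most 62.5 mm and 10.7 degrees, less where a joint would pass 70% of its speed; a pose out of reach is approached as far as the arm can. A call with a gripper value outside its range is refused whole. The fingers move at their own pace and stop on an object; "newtons" is the grip in N (left out, the last holds). Time passes only in rows, so rows that do not move let the fingers close, or fill a call up. It gives the time, the measured TCP pose, the force, the opening and the grip force at its end, in the units of the state.
- sensors.read_state(): the state, without advancing time (a new reading comes with each control period).
- eyes.camera(name): name is "scene" or "top" or "wrist"; returns a dict with "pixels" (480x640x3 uint8, red, green, blue), "intrinsics" (3x3 intrinsics, pixels), "pose" (4x4, takes a point from camera to world coordinates). Camera axes: x right, y down, z forward; pixel columns grow to the right and rows downward; lengths in m; the calibration is good to about 2 mm. A picture is of the moment at which its call begins. There is no depth.
- order.close_job(): hands the job in; it is judged then, once.
Trained networks look in a picture, given as the dict that the camera call returned (one of the last four; its "shot" number tells which), for a name from the list of things; names that differ only in an ending like _2 or _b are one class to them, and where a whole thing is asked for, a point or a joint stands for the part that bears it (a point fixed in the world has none). Each returns a list of dicts, best first, with "conf" (0 to 1); they miss things now and then, are a little off and sometimes report something else, mostly with a low value. They report only what shows in the picture. A call takes as long as a camera call.
- eyes.look_for(name, picture): "bbox" ([left, top, right, bottom] in pixels, round what is visible of it).
The state is a dict: "time": time; "joint_positions": joint angles; "joint_vel": joint speeds; "joint_torque": joint torques, N m; "ee_pos": TCP position; "eef_rot": TCP orientation; "ft_force": force on the tool from outside, world axes, zero at the start; "torque": the same for the moment, N m; "width": finger opening in m; "grip_force": force on a finger pad.
Only numpy, scipy, OpenCV 4.12 (cv2) and the standard library are available. Lean on these libraries where they do the work, as an engineer would, in place of code of your own. Each camera call takes 0.05 s, during which the arm holds its last target. There are 200 camera calls.

## Working session

There is one attempt and no reset: what is moved stays moved. The work goes in short steps, Python scripts to look and compute and a tool call to move; the robot and the scene stay as the last step left them, time stands still between calls to the robot, and variables do not carry over. Pictures are saved under pics/ and viewed, at most 10 in all, crops included, and the job is handed in when it is done.

Besides the shell and the picture viewer there is one more tool, called after "Call:" by a JSON object that holds its "api" and its "payload". arm_command: Moves the arm, as the interface text tells. Its arguments: {"type":"object","properties":{"steps":{"type":"array","items":{"type":"object","properties":{"rot":{"type":"array","items":{"type":"number"}},"slide":{"type":"array","items":{"type":"number"}},"grip":{"type":"number"}}}},"newtons":{"type":"number"}},"required":["steps"]}

```bash
mkdir -p pics; cat > h.py <<'E'
import numpy as np, cv2
from scipy.spatial.transform import Rotation as R
from bench import sensors, eyes, order
def shot(n,f=None):
    p=eyes.camera(n)
    if f: cv2.imwrite('pics/'+f,p['pixels'][:,:,::-1])
    return p
def ray(p,u,v):
    d=np.linalg.inv(p['intrinsics'])@[u,v,1]; T=np.array(p['pose']); return T[:3,3],T[:3,:3]@d
def atz(p,u,v,z):
    o,d=ray(p,u,v); return o+d*(z-o[2])/d[2]
def proj(p,X):
    T=np.array(p['pose']); c=(np.atleast_2d(X)-T[:3,3])@T[:3,:3]; q=c@np.array(p['intrinsics']).T; return q[:,:2]/q[:,2:]
E
python3 - <<'E'
from h import *
np.set_printoptions(precision=3,suppress=True)
for n in ['scene','top']:
    p=shot(n,n+'1.png'); print(n,p['pose'],p['intrinsics'])
    for k in ['deck','cover','cover_handle','mat_mid','pencil_holder','reel','weight','loupe','film_can','spare_core','tape_dispenser']:
        print(k,[(np.round(b['bbox']),round(b['conf'],2)) for b in eyes.look_for(k,p)[:2]])
s=sensors.read_state();print(s['ee_pos'],s['eef_rot'],s['time'],s['width'])
E
```

```text
scene [[ 0.923  0.304 -0.235  0.887]
 [ 0.385 -0.72   0.578 -0.806]
 [ 0.007 -0.624 -0.781  1.253]
 [ 0.     0.     0.     1.   ]] [[573.015   0.    319.958]
 [  0.    573.015 241.694]
 [  0.      0.      1.   ]]
deck [(array([162., 274., 384., 358.]), 0.87)]
cover [(array([269., 304., 373., 348.]), 0.6)]
cover_handle [(array([272., 301., 372., 346.]), 0.68)]
mat_mid [(array([283., 164., 341., 234.]), 0.9)]
pencil_holder [(array([401., 174., 427., 228.]), 0.73), (array([163., 276., 382., 358.]), 0.25)]
reel [(array([186., 407., 271., 480.]), 0.56)]
weight [(array([252., 258., 276., 280.]), 0.55)]
loupe []
film_can [(array([312., 109., 374., 152.]), 0.94)]
spare_core [(array([172., 383., 205., 421.]), 0.62)]
tape_dispenser [(array([379., 148., 421., 188.]), 0.95), (array([400., 174., 426., 229.]), 0.35)]
top [[-0.026 -0.992  0.12   0.338]
 [-1.     0.027  0.009  0.008]
 [-0.012 -0.12  -0.993  1.886]
 [ 0.     0.     0.     1.   ]] [[537.444   0.    314.534]
 [  0.    537.444 252.5  ]
 [  0.      0.      1.   ]]
deck []
cover [(array([338., 193., 397., 268.]), 0.92)]
cover_handle [(array([340., 192., 397., 264.]), 0.73), (array([133., 272., 186., 335.]), 0.68)]
mat_mid [(array([216., 259., 295., 329.]), 0.78), (array([223., 198., 245., 224.]), 0.25)]
pencil_holder [(array([220., 198., 251., 222.]), 0.92), (array([342., 190., 396., 268.]), 0.72)]
reel [(array([439., 231., 487., 282.]), 0.63)]
weight [(array([324., 290., 338., 305.]), 0.43)]
loupe [(array([326., 288., 343., 305.]), 0.72), (array([277., 201., 289., 212.]), 0.52)]
film_can [(array([132., 273., 188., 333.]), 0.9)]
spare_core [(array([439., 277., 463., 305.]), 0.62)]
tape_dispenser [(array([166., 225., 212., 250.]), 0.93)]
[ 0.199 -0.593  0.223] [0.987 0.161 0.    0.   ] 1.2 0.08683527156874662
```

```bash
python3 - <<'E'
import cv2
a=cv2.imread('pics/top1.png')[180:350,120:500]; cv2.imwrite('pics/topc.png',cv2.resize(a,(798,357),interpolation=cv2.INTER_CUBIC))
a=cv2.imread('pics/scene1.png')[90:420,150:450]; cv2.imwrite('pics/scenec.png',cv2.resize(a,(545,600),interpolation=cv2.INTER_CUBIC))
E
```

```text
(no output)
```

View pics/topc.png

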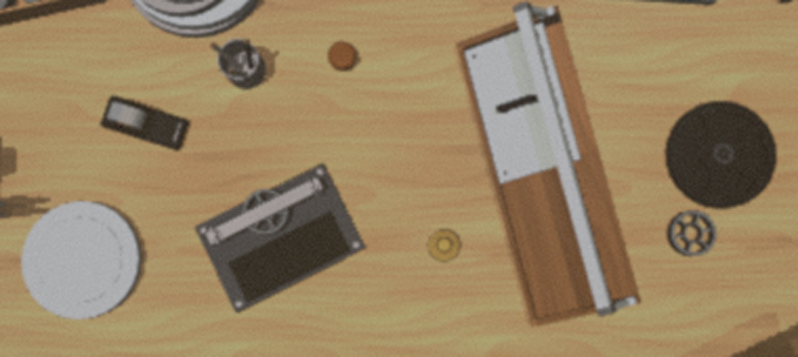

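View pics/scenec.png

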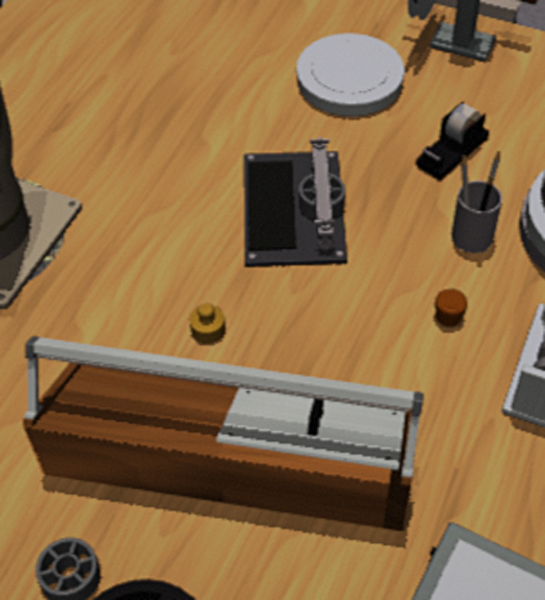

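Top: the deck runs from about (338,201) to (372,335) px, with the cover on its far half, the handle at (366,229) and the mat at (258,302). In the scene view the rack stands with its high side facing the camera. Next I fit the rack and mat poses.

```bash
python3 - <<'E'
from h import *
from scipy.optimize import least_squares
np.set_printoptions(precision=3,suppress=True)
T=shot('top');S=shot('scene')
ft=lambda c:(120+c[0]/2.1,180+c[1]/2.1)
fs=lambda c:(150+c[0]/1.8167,90+c[1]/1.818)
# deck pts: (cam, px, [x,y,z], coveroffset?)
D=[(T,ft((501,184)),(-75.5,-114,5),1),(T,ft((517,103)),(-2.5,0,35),1),(T,ft((530,325)),(-93,-242,9),0),(T,ft((458,44)),(-93,242,9),0),
(T,ft((526,6)),(82,236,110),0),(T,ft((604,311)),(82,-236,110),0),(T,ft((638,298)),(93,-242,9),0),
(S,fs((33,345)),(82,-236,110),0),(S,fs((418,400)),(82,236,110),0),(S,fs((28,422)),(93,-242,9),0),(S,fs((218,440)),(69.5,-114,5),1),(S,fs((245,388)),(-75.5,-114,5),1),(S,fs((317,403)),(-2.5,0,35),1)]
def RD(a): return R.from_euler('z',a).as_matrix()@R.from_euler('y',-30,degrees=True).as_matrix()
def f(q,full=False):
    r=[]
    for c,px,X,k in D:
        X=np.array(X)/1000+[0,k*q[4],0]
        if X[2]==.035: X[0]=0
        r.append(proj(c,RD(q[3])@X+q[:3])[0]-px)
    return np.array(r) if full else np.array(r).ravel()
# upslope points towards -y world; deck y ~ +x
s=least_squares(f,[.5,-.2,.12,-1.4,.111],loss='soft_l1')
print(s.x,np.degrees(s.x[3])); print(f(s.x,1)); print(RD(s.x[3]))
print('handle',RD(s.x[3])@[0,s.x[4],.028]+s.x[:3])
# mat: corners in top crop
m=[atz(T,*ft(c),.014) for c in [(231,265),(344,213),(361,247),(244,300)]]
print(np.array(m),np.mean(m,0)); e=np.diff(np.array(m+m[:1]),axis=0);print(np.linalg.norm(e,axis=1),np.degrees(np.arctan2(e[:,1],e[:,0])))
m=[atz(S,*fs(c),.014) for c in [(247,162),(297,162),(295,249),(247,249)]]
print(np.array(m),np.mean(m,0)); e=np.diff(np.array(m+m[:1]),axis=0);print(np.linalg.norm(e,axis=1),np.degrees(np.arctan2(e[:,1],e[:,0])))
E
```

```text
[ 0.529 -0.192  0.071 -1.339  0.111] -76.70248897764479
[[-0.061 -1.518]
 [-0.885 -1.235]
 [-0.242  0.275]
 [-2.901 -0.609]
 [-2.768 -0.58 ]
 [ 0.927 -1.538]
 [-1.002  1.252]
 [-0.245 -0.266]
 [ 0.243 -0.262]
 [-1.409 -0.735]
 [-0.558  1.083]
 [-2.732  0.52 ]
 [-0.148  2.486]]
[[ 0.199  0.973 -0.115]
 [-0.843  0.23   0.487]
 [ 0.5    0.     0.866]]
handle [ 0.633 -0.153  0.095]
[[0.385 0.322 0.014]
 [0.466 0.134 0.014]
 [0.409 0.106 0.014]
 [0.327 0.301 0.014]] [0.397 0.216 0.014]
[0.205 0.063 0.211 0.062] [ -66.762 -154.636  112.821   19.937]
[[0.325 0.295 0.014]
 [0.402 0.328 0.014]
 [0.473 0.152 0.014]
 [0.404 0.123 0.014]] [0.401 0.224 0.014]
[0.083 0.19  0.075 0.19 ] [  22.994  -67.914 -157.063  114.742]
```

```bash
cat >> h.py <<'E'
def RD(a): return R.from_euler('z',a).as_matrix()@R.from_euler('y',-30,degrees=True).as_matrix()
def toolR(ydir,zdir): # tool axes
    y=np.array(ydir,float);z=np.array(zdir,float); return np.stack([np.cross(y,z),y,z],1)
def go(Pt,Rt):
    s=sensors.read_state(); M=R.from_matrix(Rt@R.from_quat(s['eef_rot']).as_matrix().T)
    print('slide',np.round(Pt-np.array(s['ee_pos']),4),'rot',np.round(M.as_rotvec(degrees=True),2),'F',np.round(s['ft_force'],1),'w',round(s['width'],4),'t',s['time'])
E
python3 - <<'E'
from h import *
D=RD(-1.339);d0=np.array([.529,-.192,.071])
go(d0+D@[0,.111,.2],toolR(D[:,1],-D[:,2]))
E
```

```text
slide [0.4152 0.5234 0.0216] rot [-28.71  15.98  82.63] F [ 0.   0.7 -0.3] w 0.0867 t 1.3
```

Call:
{"api": "arm_command", "payload": {"steps": [{"slide":[0,0,0.06],"grip":1},{"slide":[0,0.01,0.06]},{"slide":[0.03,0.03,0.04],"rot":[0,0,0]},{"slide":[0.035,0.045,0]},{"slide":[0.035,0.045,0]},{"slide":[0.035,0.045,0],"rot":[-2.87,1.6,8.26]},{"slide":[0.035,0.045,0],"rot":[-2.87,1.6,8.26]},{"slide":[0.035,0.045,0],"rot":[-2.87,1.6,8.26]}]}}

```text
schema error: expected keys rot, slide, grip
```

Call:
{"api": "arm_command", "payload": {"steps": [{"slide":[0.035,0.045,0],"rot":[-2.87,1.6,8.26]},{"slide":[0.035,0.045,0],"rot":[-2.87,1.6,8.26]},{"slide":[0.035,0.045,0],"rot":[-2.87,1.6,8.26]},{"slide":[0.035,0.045,0],"rot":[-2.87,1.6,8.26]},{"slide":[0.035,0.045,0],"rot":[-2.87,1.6,8.26]},{"slide":[0.035,0.033,-0.03],"rot":[-2.87,1.6,8.26]},{"slide":[0,0,-0.05],"rot":[-2.87,1.6,8.26]},{"slide":[0,0,-0.058]}]}}

```text
schema error: expected keys rot, slide, grip
```

```bash
python3 - <<'E'
from h import *
D=RD(-1.339);d0=np.array([.529,-.192,.071])
go(d0+D@[0,.111,.2],toolR(D[:,1],-D[:,2]))
p=shot('wrist','w1.png'); 
for k in ['cover','cover_handle','deck']: print(k,[(np.round(b['bbox']),round(b['conf'],2)) for b in eyes.look_for(k,p)[:2]])
print(proj(p,[d0+D@np.array(q) for q in [(0,.111,.035),(-.0755,-.003,.005),(-.0755,.225,.005)]]))
E
```

```text
slide [0.4152 0.5234 0.0216] rot [-28.71  15.98  82.63] F [ 0.   0.7 -0.3] w 0.0867 t 1.3
cover []
cover_handle []
deck []
[[ -494.79722103 -1295.64916329]
 [ -276.48364071  -532.78869365]
 [ -452.93164868 -1350.02585242]]
```

View pics/w1.png

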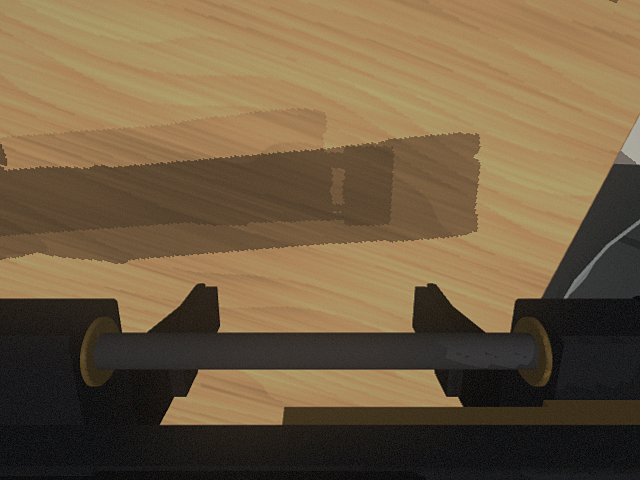

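The moves were refused because every row needs all three keys, so this picture only shows the fingers over the bare table (tips at about (210,290) and (420,290)). I send them again in full.

Call:
{"api": "arm_command", "payload": {"steps": [{"rot":[0,0,0],"slide":[0,0,0.06],"grip":1},{"rot":[0,0,0],"slide":[0,0.01,0.06],"grip":1},{"rot":[0,0,0],"slide":[0.03,0.03,0.04],"grip":1},{"rot":[0,0,0],"slide":[0.035,0.045,0],"grip":1},{"rot":[0,0,0],"slide":[0.035,0.045,0],"grip":1},{"rot":[-2.87,1.6,8.26],"slide":[0.035,0.045,0],"grip":1},{"rot":[-2.87,1.6,8.26],"slide":[0.035,0.045,0],"grip":1},{"rot":[-2.87,1.6,8.26],"slide":[0.035,0.045,0],"grip":1}]}}

```text
time: 2.5
ee_pos: [0.4048, -0.3259, 0.3829]
eef_rot: [0.925, 0.371, -0.053, 0.068]
ft_force: [0.4, -1.3, 0.5]
width: 0.087
grip_force: 0.0
```

Call:
{"api": "arm_command", "payload": {"steps": [{"rot":[-2.87,1.6,8.26],"slide":[0.035,0.045,0],"grip":1},{"rot":[-2.87,1.6,8.26],"slide":[0.035,0.045,0],"grip":1},{"rot":[-2.87,1.6,8.26],"slide":[0.035,0.045,0],"grip":1},{"rot":[-2.87,1.6,8.26],"slide":[0.035,0.045,0],"grip":1},{"rot":[-2.87,1.6,8.26],"slide":[0.035,0.045,0],"grip":1},{"rot":[-2.87,1.6,8.26],"slide":[0.035,0.033,-0.03],"grip":1},{"rot":[-2.87,1.6,8.26],"slide":[0,0,-0.05],"grip":1},{"rot":[0,0,0],"slide":[0,0,-0.058],"grip":1}]}}

```text
time: 3.5
ee_pos: [0.614, -0.0678, 0.2434]
eef_rot: [0.598, 0.759, -0.16, 0.203]
ft_force: [0.7, -0.4, -0.8]
width: 0.0871
grip_force: 0.0
```

```bash
python3 - <<'E'
from h import *
D=RD(-1.339);d0=np.array([.529,-.192,.071])
go(d0+D@[0,.111,.2],toolR(D[:,1],-D[:,2]))
p=shot('wrist','w2.png'); 
for k in ['cover','cover_handle','deck']: print(k,[(np.round(b['bbox']),round(b['conf'],2)) for b in eyes.look_for(k,p)[:2]])
print(proj(p,[d0+D@np.array(q) for q in [(0,.111,.035),(-.0755,-.003,.005),(-.0755,.225,.005)]]))
E
```

```text
slide [ 0.     -0.0014  0.0008] rot [ 0.01  0.02 -0.25] F [ 0.7 -0.4 -0.8] w 0.0871 t 3.5
cover [(array([184., 129., 449., 293.]), 0.61)]
cover_handle [(array([176., 127., 446., 293.]), 0.72)]
deck [(array([  3., 118., 470., 373.]), 0.78)]
[[314.47132435 222.78502113]
 [182.63508573 129.06198768]
 [446.48695395 130.15311923]]
```

View pics/w2.png

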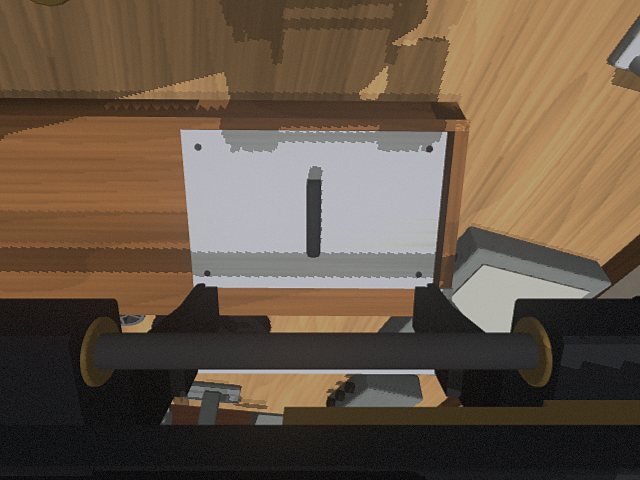

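The handle runs from (315,167) to (313,257), and the cover corners are at (181,130), (447,131), (192,289) and (437,288), which agrees well with the prediction. I refine the pose with PnP.

```bash
python3 - <<'E'
from h import *
from scipy.optimize import least_squares
np.set_printoptions(precision=3,suppress=True)
p=shot('wrist');g=cv2.cvtColor(p['pixels'],cv2.COLOR_RGB2GRAY)
X=np.array([(-.0725,-.114,.005),(-.0725,.114,.005),(.0725,-.114,.005),(.0725,.114,.005),(-.033,0,.035),(.033,0,.035)])
px=np.array([(181,130),(447,131),(192,289),(437,288),(315,167),(313,257.)])
f=lambda q:(proj(p,X@RD(q[3]).T+q[:3])-px).ravel()
D=RD(-1.339);d0=np.array([.529,-.192,.071])
q0=np.r_[d0+D@[-.003,.111,0],-1.339]
print(f(q0).reshape(-1,2))
s=least_squares(f,q0,loss='soft_l1');q=s.x;print(q0,q,f(q).reshape(-1,2))
go(q[:3]+RD(q[3])@[0,0,.012],toolR(RD(q[3])[:,1],-RD(q[3])[:,2]))
E
```

```text
[[ 2.742 -3.938]
 [ 0.473 -5.056]
 [ 5.847 -6.74 ]
 [-3.477 -5.814]
 [ 0.597  9.198]
 [ 2.638 -4.158]]
[ 0.636 -0.164  0.069 -1.339] [ 0.635 -0.164  0.076 -1.343] [[-0.71  -0.544]
 [ 0.902 -0.763]
 [ 2.469 -1.534]
 [-3.76  -0.063]
 [-0.958 14.032]
 [ 0.917  1.536]]
slide [ 0.019 -0.088 -0.161] rot [ 0.    0.14 -0.14] F [-0.1  0.1  0.9] w 0.0877 t 3.75
```

Call:
{"api": "arm_command", "payload": {"steps": [{"rot":[0,0,0],"slide":[0.004,-0.02,-0.036],"grip":0.6},{"rot":[0,0,0],"slide":[0.004,-0.02,-0.036],"grip":0.6},{"rot":[0,0,0],"slide":[0.004,-0.02,-0.036],"grip":0.6},{"rot":[0,0,0],"slide":[0.004,-0.015,-0.028],"grip":0.6},{"rot":[0,0,0],"slide":[0.002,-0.009,-0.016],"grip":0.6},{"rot":[0,0,0],"slide":[0.001,-0.004,-0.009],"grip":0.6},{"rot":[0,0,0],"slide":[0,0,0],"grip":0.6},{"rot":[0,0,0],"slide":[0,0,0],"grip":0.6}]}}

```text
time: 4.75
ee_pos: [0.6336, -0.1568, 0.0848]
eef_rot: [0.6, 0.757, -0.16, 0.204]
ft_force: [-0.4, 0.2, 0.3]
width: 0.0521
grip_force: 0.0
```

```bash
python3 - <<'E'
from h import *
p=shot('wrist','w3.png'); q=np.array([.635,-.164,.076]);D=RD(-1.343)
go(q+D@[0,0,.010],toolR(D[:,1],-D[:,2]))
print(proj(p,[q+D@np.array(x) for x in [(.033,0,.035),(-.033,0,.035)]]))
E
```

```text
slide [ 0.0003 -0.0024 -0.0001] rot [ 0.    0.08 -0.24] F [ 0.6 -0.1 -0. ] w 0.0523 t 4.8
[[314.20989752 408.20263709]
 [314.61332428 256.37299697]]
```

View pics/w3.png

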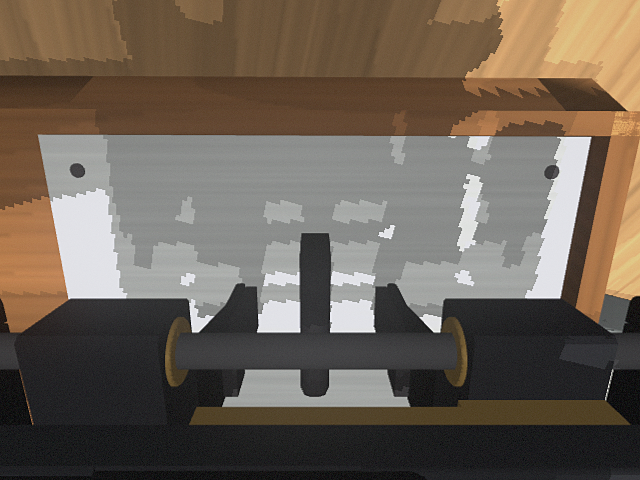

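The handle lies centred between the fingers at u≈315, from v=233 to 395. The cover's low corners are at (40,136) and (590,136). I refit.

```bash
python3 - <<'E'
from h import *
from scipy.optimize import least_squares
np.set_printoptions(precision=4,suppress=True)
p=shot('wrist')
q0=np.array([.635,-.164,.076,-1.343])
X=np.array([(-.0725,-.114,.005),(-.0725,.114,.005),(-.033,0,.035)])
px=np.array([(39,136),(592,136),(315,233)])
f=lambda q:(proj(p,X@RD(q[3]).T+q[:3])-px).ravel()
print(f(q0).reshape(-1,2))
for n in (2,3):
    g=lambda q:f(q)[:2*n] if n==3 else np.r_[f(q)[:4]]
    q=least_squares(g,q0).x; print(q,f(q).reshape(-1,2), RD(q[3]).T@(sensors.read_state()['ee_pos']-q[:3]))
E
```

```text
[[-2.8247  5.1019]
 [-0.0926  6.949 ]
 [-0.1501 23.5123]]
[ 0.6353 -0.1626  0.0735 -1.3392] [[-0.     -0.    ]
 [ 0.      0.    ]
 [ 1.0758 16.1246]] [ 0.0004 -0.0005  0.0126]
[ 0.635  -0.1619  0.0708 -1.3386] [[ 1.7718 -5.0821]
 [-2.4694 -5.3474]
 [ 0.6187  9.3123]] [ 0.0024 -0.0004  0.0145]
```

Call:
{"api": "arm_command", "payload": {"steps": [{"rot":[0,0,0],"slide":[0,0,0],"grip":0},{"rot":[0,0,0],"slide":[0,0,0],"grip":0},{"rot":[0,0,0],"slide":[0,0,0],"grip":0},{"rot":[0,0,0],"slide":[0,0,0],"grip":0},{"rot":[0,0,0],"slide":[-0.0097,-0.0023,0],"grip":0},{"rot":[0,0,0],"slide":[-0.0195,-0.0046,0],"grip":0},{"rot":[0,0,0],"slide":[-0.0195,-0.0046,0],"grip":0},{"rot":[0,0,0],"slide":[-0.0195,-0.0046,0],"grip":0}], "newtons": 20}}

```text
time: 5.85
ee_pos: [0.5641, -0.1731, 0.0836]
eef_rot: [0.599, 0.758, -0.16, 0.203]
ft_force: [3.2, 2.7, -0.7]
width: 0.012
grip_force: 20.0
```

Call:
{"api": "arm_command", "payload": {"steps": [{"rot":[0,0,0],"slide":[-0.0243,-0.0057,0],"grip":0},{"rot":[0,0,0],"slide":[-0.0243,-0.0057,0],"grip":0},{"rot":[0,0,0],"slide":[-0.0243,-0.0057,0],"grip":0},{"rot":[0,0,0],"slide":[-0.0243,-0.0057,0],"grip":0},{"rot":[0,0,0],"slide":[-0.0243,-0.0057,0],"grip":0},{"rot":[0,0,0],"slide":[-0.0146,-0.0034,0],"grip":0},{"rot":[0,0,0],"slide":[-0.0088,-0.0021,0],"grip":0},{"rot":[0,0,0],"slide":[0,0,0],"grip":0}]}}

```text
time: 6.85
ee_pos: [0.419, -0.2075, 0.0841]
eef_rot: [0.6, 0.757, -0.161, 0.203]
ft_force: [-6.1, 8.1, 10.4]
width: 0.0122
grip_force: 20.0
```

Call:
{"api": "arm_command", "payload": {"steps": [{"rot":[0,0,0],"slide":[0,0,0],"grip":0.6},{"rot":[0,0,0],"slide":[0,0,0],"grip":0.6},{"rot":[0,0,0],"slide":[0,0,0],"grip":0.6},{"rot":[0,0,0],"slide":[-0.003,0.013,0.023],"grip":0.6},{"rot":[0,0,0],"slide":[-0.006,0.024,0.043],"grip":0.6},{"rot":[0,0,0],"slide":[-0.006,0.024,0.043],"grip":0.6},{"rot":[0,0,0],"slide":[0.054,0.018,0.01],"grip":0.6},{"rot":[0,0,0],"slide":[0.054,0.018,0.01],"grip":0.6}]}}

```text
time: 7.85
ee_pos: [0.5145, -0.1106, 0.2155]
eef_rot: [0.6, 0.756, -0.161, 0.205]
ft_force: [0.4, -0.1, 0.5]
width: 0.0518
grip_force: 0.0
```

Call:
{"api": "arm_command", "payload": {"steps": [{"rot":[0,0,0],"slide":[0.054,0.016,0.008],"grip":0.6},{"rot":[0,0,0],"slide":[0.05,0.013,0],"grip":0.6},{"rot":[0,0,0],"slide":[0,0,0],"grip":0.6},{"rot":[0,0,0],"slide":[0,0,0],"grip":0.5},{"rot":[0,0,0],"slide":[0,0,0],"grip":0.5},{"rot":[0,0,0],"slide":[0,0,0],"grip":0.5},{"rot":[0,0,0],"slide":[0,0,0],"grip":0.5},{"rot":[0,0,0],"slide":[0,0,0],"grip":0.5}]}}

```text
time: 8.85
ee_pos: [0.6167, -0.0818, 0.2209]
eef_rot: [0.6, 0.757, -0.161, 0.203]
ft_force: [-0.7, -0.5, -0.3]
width: 0.0436
grip_force: 0.0
```

```bash
python3 - <<'E'
from h import *
np.set_printoptions(precision=1,suppress=True)
p=shot('wrist','w4.png')
for k in ['cover','block_mid','spindle_mid','rule_mid']: print(k,[(np.round(b['bbox']),round(b['conf'],2)) for b in eyes.look_for(k,p)[:2]])
c=np.array([.6353,-.1626,.0735]);D=RD(-1.3392)
print(proj(p,[c+D@np.array(x) for x in [(-.001,y,-.008) for y in (.062,0,-.062)]+[(-.057,-.105,0),(-.057,.105,0),(.063,-.105,0),(.063,.105,0)]]))
print(sensors.read_state()['ee_pos'])
E
```

```text
cover [(array([  3., 128., 197., 300.]), 0.93)]
block_mid [(array([301., 148., 336., 276.]), 0.67), (array([  4., 127., 196., 301.]), 0.21)]
spindle_mid [(array([371., 148., 403., 276.]), 0.66)]
rule_mid [(array([232., 151., 265., 266.]), 0.94), (array([  2., 112., 483., 401.]), 0.44)]
[[386.  214.4]
 [314.8 214.5]
 [243.7 214.5]
 [185.5 149.1]
 [444.  149. ]
 [197.9 286.3]
 [431.8 286.2]]
[ 0.6 -0.1  0.2]
```

View pics/w4.png

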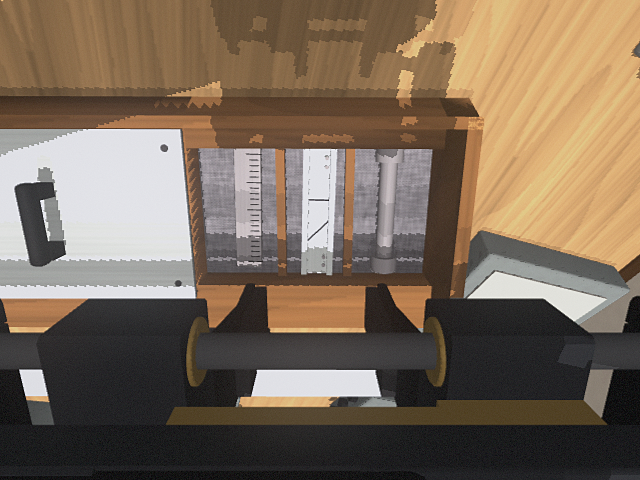

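The rule is in the near pocket (u≈248), the block in the middle one (u 302–336, v 148–276) and the spindle in the far one (u≈388). All three pockets are open.

```bash
python3 - <<'E'
from h import *
c=np.array([.6353,-.1626,.0735]);D=RD(-1.3392)
go(c+D@[-.001,.0035,-.020],toolR(D[:,1],-D[:,2]))
E
```

```text
slide [ 0.024  -0.0891 -0.1649] rot [ 0.   -0.02  0.02] F [0.4 0.2 0.2] w 0.0434 t 9.1
```

Call:
{"api": "arm_command", "payload": {"steps": [{"rot":[0,0,0],"slide":[0.006,-0.018,-0.034],"grip":0.5},{"rot":[0,0,0],"slide":[0.006,-0.02,-0.036],"grip":0.5},{"rot":[0,0,0],"slide":[0.004,-0.018,-0.034],"grip":0.5},{"rot":[0,0,0],"slide":[0.003,-0.013,-0.024],"grip":0.5},{"rot":[0,0,0],"slide":[0.003,-0.01,-0.018],"grip":0.5},{"rot":[0,0,0],"slide":[0.001,-0.006,-0.011],"grip":0.5},{"rot":[0,0,0],"slide":[0.001,-0.004,-0.008],"grip":0.5},{"rot":[0,0,0],"slide":[0,0,0],"grip":0.5}]}}

```text
time: 10.1
ee_pos: [0.6408, -0.1706, 0.0555]
eef_rot: [0.6, 0.757, -0.161, 0.203]
ft_force: [0.6, -0.4, 0.3]
width: 0.0431
grip_force: 0.0
```

```bash
python3 - <<'E'
from h import *
c=np.array([.6353,-.1626,.0735]);D=RD(-1.3392)
p=shot('wrist','w5.png')
go(c+D@[-.001,.0035,-.020],toolR(D[:,1],-D[:,2]))
E
```

```text
slide [-0.0003 -0.0004 -0.0003] rot [-0.    0.02  0.01] F [ 0.5  0.7 -0.3] w 0.0432 t 10.15
```

View pics/w5.png

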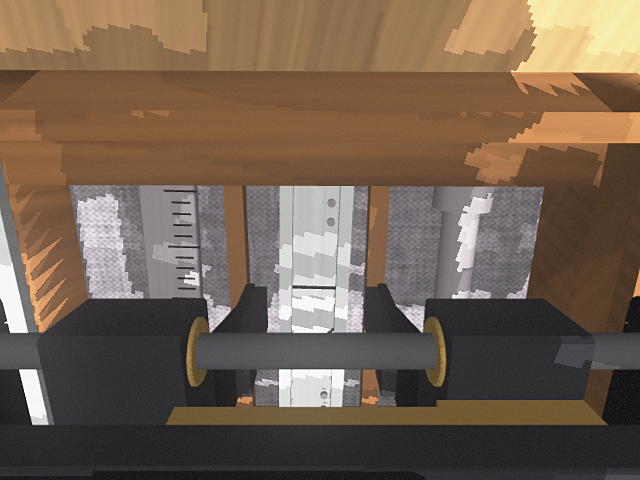

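The block (u 280–352) is centred between the fingers and nothing touches. Now close and lift.

Call:
{"api": "arm_command", "payload": {"steps": [{"rot":[0,0,0],"slide":[0,0,0],"grip":0.2},{"rot":[0,0,0],"slide":[0,0,0],"grip":0.2},{"rot":[0,0,0],"slide":[0,0,0],"grip":0.2},{"rot":[0,0,0],"slide":[0,0,0],"grip":0.2},{"rot":[0,0,0],"slide":[-0.001,0.003,0.006],"grip":0.2},{"rot":[0,0,0],"slide":[-0.002,0.007,0.013],"grip":0.2},{"rot":[0,0,0],"slide":[-0.003,0.012,0.022],"grip":0.2},{"rot":[0,0,0],"slide":[-0.003,0.015,0.026],"grip":0.2}], "newtons": 40}}

```text
time: 11.15
ee_pos: [0.6316, -0.1324, 0.1244]
eef_rot: [0.6, 0.757, -0.161, 0.203]
ft_force: [-0.2, 0.4, -1.9]
width: 0.0274
grip_force: 40.0
```

```bash
python3 - <<'E'
from h import *
a=np.radians(22.5)
go(np.array([.399,.220,.154]),toolR([np.cos(a),np.sin(a),0],[0,0,-1]))
E
```

```text
slide [-0.2326  0.3524  0.0296] rot [28.57  9.22  9.02] F [-0.2  0.4 -1.9] w 0.0274 t 11.15
```

Call:
{"api": "arm_command", "payload": {"steps": [{"rot":[0,0,0],"slide":[-0.005,0.025,0.04],"grip":0.2},{"rot":[0,0,0],"slide":[-0.007,0.03,0.05],"grip":0.2},{"rot":[0,0,0],"slide":[-0.018,0.025,0.01],"grip":0.2},{"rot":[0,0,0],"slide":[-0.018,0.025,0],"grip":0.2},{"rot":[3.57,1.15,1.13],"slide":[-0.018,0.025,0],"grip":0.2},{"rot":[3.57,1.15,1.13],"slide":[-0.018,0.025,0],"grip":0.2},{"rot":[3.57,1.15,1.13],"slide":[-0.018,0.025,0],"grip":0.2},{"rot":[3.57,1.15,1.13],"slide":[-0.018,0.025,0],"grip":0.2}]}}

```text
time: 12.15
ee_pos: [0.51, 0.0729, 0.2226]
eef_rot: [0.582, 0.802, -0.081, 0.102]
ft_force: [0.5, -0.1, -2.4]
width: 0.0277
grip_force: 40.0
```

Call:
{"api": "arm_command", "payload": {"steps": [{"rot":[3.57,1.15,1.13],"slide":[-0.018,0.025,0],"grip":0.2},{"rot":[3.57,1.15,1.13],"slide":[-0.018,0.025,0],"grip":0.2},{"rot":[3.57,1.15,1.13],"slide":[-0.018,0.025,0],"grip":0.2},{"rot":[3.57,1.15,1.13],"slide":[-0.018,0.025,0],"grip":0.2},{"rot":[0,0,0],"slide":[-0.018,0.025,-0.02],"grip":0.2},{"rot":[0,0,0],"slide":[-0.018,0.022,-0.025],"grip":0.2},{"rot":[0,0,0],"slide":[-0.005,0,-0.025],"grip":0.2},{"rot":[0,0,0],"slide":[0,0,0],"grip":0.2}]}}

```text
time: 13.15
ee_pos: [0.3965, 0.2181, 0.1513]
eef_rot: [0.555, 0.832, -0.002, -0.0]
ft_force: [0.4, -0.3, -1.6]
width: 0.0277
grip_force: 40.0
```

```bash
python3 - <<'E'
from h import *
p=shot('wrist','w6.png');a=np.radians(22.5)
go(np.array([.399,.220,.154]),toolR([np.cos(a),np.sin(a),0],[0,0,-1]))
for k in ['block_mid','mat_mid']: print(k,[(np.round(b['bbox']),round(b['conf'],2)) for b in eyes.look_for(k,p)[:2]])
m=R.from_euler('z',a).as_matrix()
print(proj(p,[np.array([.399,.22,.014])+m@[x,y,0] for x in (-.037,.037) for y in (-.095,.095)]).round())
E
```

```text
slide [0.0012 0.0017 0.0015] rot [ 0.1  -0.06 -0.06] F [-0.3 -0.5 -2.1] w 0.0275 t 13.2
block_mid [(array([278., 173., 355., 408.]), 0.89)]
mat_mid [(array([255.,  47., 495., 320.]), 0.97)]
[[276. 336.]
 [269.  97.]
 [363. 337.]
 [373.  98.]]
```

View pics/w6.png

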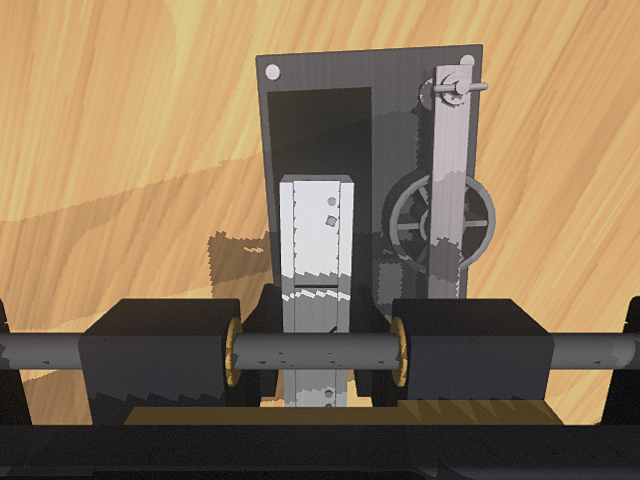

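The mat's far edge runs from (267,92) to (371,88), so the block is about 6 mm short along the mat and 2° off in yaw. It hangs centred over the mat. I correct and descend.

Call:
{"api": "arm_command", "payload": {"steps": [{"rot":[0,0,1.5],"slide":[0,0.008,0],"grip":0.2},{"rot":[0,0,0],"slide":[0,0,-0.03],"grip":0.2},{"rot":[0,0,0],"slide":[0,0,-0.03],"grip":0.2},{"rot":[0,0,0],"slide":[0,0,-0.025],"grip":0.2},{"rot":[0,0,0],"slide":[0,0,-0.015],"grip":0.2},{"rot":[0,0,0],"slide":[0,0,-0.01],"grip":0.2},{"rot":[0,0,0],"slide":[0,0,-0.006],"grip":0.2},{"rot":[0,0,0],"slide":[0,0,0],"grip":0.2}]}}

```text
time: 14.3
ee_pos: [0.3989, 0.2265, 0.0367]
eef_rot: [0.545, 0.839, -0.0, 0.0]
ft_force: [1.1, -0.1, -2.7]
width: 0.0276
grip_force: 40.0
```

Call:
{"api": "arm_command", "payload": {"steps": [{"rot":[0,0,0],"slide":[0,0,-0.001],"grip":0.2},{"rot":[0,0,0],"slide":[0,0,-0.001],"grip":0.2},{"rot":[0,0,0],"slide":[0,0,-0.001],"grip":0.2},{"rot":[0,0,0],"slide":[0,0,-0.001],"grip":0.2},{"rot":[0,0,0],"slide":[0,0,0],"grip":0.2},{"rot":[0,0,0],"slide":[0,0,0],"grip":0.2},{"rot":[0,0,0],"slide":[0,0,0],"grip":0.2},{"rot":[0,0,0],"slide":[0,0,0],"grip":0.2}]}}

```text
time: 15.3
ee_pos: [0.3988, 0.2264, 0.0326]
eef_rot: [0.545, 0.839, -0.0, 0.0]
ft_force: [-0.7, -0.4, -1.7]
width: 0.0274
grip_force: 40.0
```

Call:
{"api": "arm_command", "payload": {"steps": [{"rot":[0,0,0],"slide":[0,0,-0.001],"grip":0.2},{"rot":[0,0,0],"slide":[0,0,-0.001],"grip":0.2},{"rot":[0,0,0],"slide":[0,0,-0.001],"grip":0.2},{"rot":[0,0,0],"slide":[0,0,0],"grip":0.2},{"rot":[0,0,0],"slide":[0,0,0],"grip":0.2},{"rot":[0,0,0],"slide":[0,0,0],"grip":0.2},{"rot":[0,0,0],"slide":[0,0,0],"grip":0.2},{"rot":[0,0,0],"slide":[0,0,0],"grip":0.2}]}}

```text
time: 16.3
ee_pos: [0.3988, 0.2264, 0.0296]
eef_rot: [0.545, 0.839, -0.0, 0.0]
ft_force: [0.0, 0.8, -2.4]
width: 0.0279
grip_force: 40.0
```

Call:
{"api": "arm_command", "payload": {"steps": [{"rot":[0,0,0],"slide":[0,0,-0.001],"grip":0.2},{"rot":[0,0,0],"slide":[0,0,-0.001],"grip":0.2},{"rot":[0,0,0],"slide":[0,0,0],"grip":0.2},{"rot":[0,0,0],"slide":[0,0,0],"grip":0.2},{"rot":[0,0,0],"slide":[0,0,0],"grip":0.2},{"rot":[0,0,0],"slide":[0,0,0],"grip":0.2},{"rot":[0,0,0],"slide":[0,0,0],"grip":0.2},{"rot":[0,0,0],"slide":[0,0,0],"grip":0.2}]}}

```text
time: 17.3
ee_pos: [0.3988, 0.2264, 0.0277]
eef_rot: [0.545, 0.839, -0.0, 0.0]
ft_force: [-2.3, -2.4, 5.6]
width: 0.0272
grip_force: 40.0
```

Contact is made: the vertical force went from −2 N to +5.6 N. Release and retreat.

Call:
{"api": "arm_command", "payload": {"steps": [{"rot":[0,0,0],"slide":[0,0,-0.0005],"grip":0.2},{"rot":[0,0,0],"slide":[0,0,0],"grip":0.4},{"rot":[0,0,0],"slide":[0,0,0],"grip":0.5},{"rot":[0,0,0],"slide":[0,0,0],"grip":0.5},{"rot":[0,0,0],"slide":[0,0,0.01],"grip":0.5},{"rot":[0,0,0],"slide":[0,0,0.04],"grip":0.5},{"rot":[0,0,0],"slide":[0,0,0.055],"grip":0.5},{"rot":[0,0,0],"slide":[0,0,0.055],"grip":0.5}]}}

```text
time: 18.3
ee_pos: [0.3983, 0.2267, 0.1891]
eef_rot: [0.544, 0.839, -0.0, 0.0]
ft_force: [2.1, -0.6, 0.1]
width: 0.0435
grip_force: 0.0
```

Call:
{"api": "arm_command", "payload": {"steps": [{"rot":[0,0,0],"slide":[0,0,0.03],"grip":0.5},{"rot":[0,0,0],"slide":[0.01,-0.03,0],"grip":0.5},{"rot":[0,0,0],"slide":[0.01,-0.03,0],"grip":0.5},{"rot":[0,0,0],"slide":[0,0,0],"grip":0.5},{"rot":[0,0,0],"slide":[0,0,0],"grip":0.5},{"rot":[0,0,0],"slide":[0,0,0],"grip":0.5},{"rot":[0,0,0],"slide":[0,0,0],"grip":0.5},{"rot":[0,0,0],"slide":[0,0,0],"grip":0.5}]}}

```text
time: 19.3
ee_pos: [0.4186, 0.1667, 0.2171]
eef_rot: [0.544, 0.839, -0.0, 0.0]
ft_force: [0.8, 0.1, -0.2]
width: 0.0435
grip_force: 0.0
```

```bash
python3 - <<'E'
from h import *
p=shot('wrist','w7.png');print(sensors.read_state()['time'],sensors.read_state()['ft_force'])
for k in ['block_mid','mat_mid']: print(k,[(np.round(b['bbox']),round(b['conf'],2)) for b in eyes.look_for(k,p)[:2]])
E
```

```text
19.35 [-0.66344675  0.19790233 -0.76361655]
block_mid [(array([305.,  71., 343., 210.]), 0.75)]
mat_mid [(array([268.,   1., 471., 267.]), 0.88)]
```

View pics/w7.png

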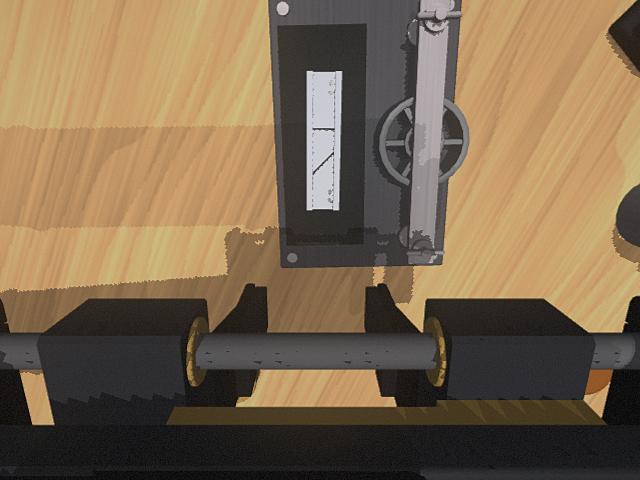

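The block lies groove up in the middle of the mat: block centre (324,140), mat centre about (322,135), square to it. Handing in.

```bash
python3 -c "
from h import *
print(order.close_job())"
```

```text
the job is handed in; nothing more can be done
None
```

The cover is slid onto the bare half, and the splicing block, found in the middle pocket, now lies groove up and square on the centre of the mat; the spindle and rule were left in their pockets, and the job was handed in at about 19 s, with no verdict returned.

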